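Start the drip watering in order

TASK

Start the drip watering on the cart: first press down the raised end of the wide rocker on the switch box so that it tips fully over, then press the long bar key on the two-key valve box fully home, and last press the round button on the pump box fully home. Keep strictly to that order and leave the small square key alone. Only press: do not lift, carry or shift any of the other things standing about.

Things in the scene. Friction and masses are not known exactly. Their poses are not given: they have to be found in the camera images.
- switch_box: White switch box fixed to the cart top, 110 (x) x 80 (y) x 32 mm high, carrying one wide black rocker, with a short black cable gland on its +y side. Origin: centre of its underside; x along the rocker's length, z up. Stands at any yaw.
- rocker (a joint): Tilt of the rocker in rad: a flat plate 80 x 40 x 10 mm, pivoting across the box about its middle, pivot axis 46 mm above the cart top. At 0 (off) the end on the box's +x side stands raised by 0.22 rad and the other end is low; 0.44 is its stop (on, fully over: the raised end is now the low one). Starts within 0 to 0.04. It has no spring and stays where it is left; stiff, about 2.5 N pressed 30 mm from the pivot.
- rocker_end (a point): Point on the top face of the rocker's raised end, 30 mm from the pivot (10 mm short of the end edge), about 57 mm above the cart top when off and about 44 mm when fully over. It moves with the rocker.
- valve_box: White valve box fixed to the cart top, 140 (x) x 100 (y) x 45 mm high, carrying two black push keys: the long bar key centred at x = +32 mm and the small square key centred at x = -32 mm of the box. Two short brass stubs on its +y side. Origin: centre of its underside, z up. Stands at any yaw.
- bar_key (a joint): How far the long bar key is pressed down, m: 0 up, 0.010 fully home. Starts within 0 to 0.0015. No spring, it stays where it is left; it moves under about 4 N.
- bar_key_top (a point): Centre of the flat top of the long bar key (26 x 66 mm, long way along the box's y), 61 mm above the cart top when up, 51 mm when home. It moves with the key.
- square_key (a joint): How far the small square key is pressed down, m: 0 up, 0.010 home. Starts up, moves like the bar key. To be left alone.
- square_key_top (a point): Centre of the flat top of the small square key (26 x 26 mm), 61 mm above the cart top when up.
- pump_box: White pump box fixed to the cart top, 120 (x) x 90 (y) x 60 mm high, with one round black mushroom button in the middle of its top and a brass stub on each y side. Origin: centre of its underside, z up. Stands at any yaw.
- pump_button (a joint): How far the round button is pressed down, m: 0 up, 0.010 fully home. Starts within 0 to 0.0015. No spring, it stays where it is left; it moves under about 4 N.
- pump_button_top (a point): Centre of the flat top of the round button (42 mm dia), 76 mm above the cart top when up, 66 mm when home. It moves with the button.
- red_pot: Bystander, loose: red ceramic flowerpot, 110 dia, 95 high mm, beyond the boxes. Origin on its underside.
- small_pot: Bystander, loose: small terracotta pot, 64 dia, 55 high mm, nearer the robot than the boxes. Origin on its underside.
- jar: Bystander, loose: glass jar with a steel lid, 70 dia, 90 high mm, beyond the boxes. Origin on its underside.
- tin: Bystander, loose: tin can, 60 dia, 80 high mm, beyond the boxes. Origin on its underside.
- stake: Bystander, loose: bamboo stake lying flat, 300 long, 10 thick mm, between two of the boxes, long axis (its x) pointing roughly away from the robot. Origin on its underside.
- clip: Bystander, loose: spring clip lying flat, 70 x 26, 27 high mm, between two of the boxes. Origin on its underside.
- scoop: Bystander, loose: green plastic scoop lying flat, 200 long, 50 wide, 33 high mm, nearer the robot than the boxes. Origin on its underside.
There are look-alikes about, which are no part of the job. What is shaped like the valve_box but purple or turquoise is not meant.

How it is judged (in metres and radians):
On the way, in this order (a step that is already met when the one before it is completed fails the run):
1. the rocker is tipped fully over (value of joint rocker above 0.38 rad and value of joint each of bar_key, pump_button below 0.003 m), for 0.2 s.
2. the long bar key is pressed home (value of joint rocker above 0.38 rad and value of joint bar_key above 0.008 m and value of joint pump_button below 0.003 m), for 0.2 s.
3. the round pump button is pressed home (value of joint rocker above 0.38 rad and value of joint each of bar_key, pump_button above 0.008 m), for 0.2 s.
At the end, for the whole second after the job is handed in: Rocker tipped beyond 0.38 of 0.44 rad, bar key and round button each more than 8 of 10 mm down, square key less than 3 mm down, every bystander within 20 mm of where it started (all of step 3 and value of joint square_key below 0.003 m and distance of each of red_pot, small_pot, jar, tin, stake, clip, scoop from where it was at the start of the episode below 0.02 m); the robot touches nothing.
It fails at once if the bar key is pressed more than 3 mm before the rocker is fully over (value of joint bar_key above 0.003 m and value of joint rocker below 0.38 rad).
It fails at once if the round button is pressed more than 3 mm before the bar key is home (value of joint pump_button above 0.003 m and value of joint bar_key below 0.008 m).
It fails at once if the square key is pressed more than 3 mm (value of joint square_key above 0.003 m).
It fails at once if a bystander is shifted, lifted or carried by more than 20 mm (distance of any of red_pot, small_pot, jar, tin, stake, clip, scoop from where it was at the start of the episode above 0.02 m).
It also fails if it takes over 54 s, if anything falls off the work surface, if the arm or the gripper's body presses on something with over 40 N, if the wrist force passes 120 N, or if a joint passes its speed limit or range.

ROBOT

A 6-joint arm with a two-finger parallel gripper is mounted at the origin on the work surface. World frame = base frame: x ahead of the robot, y to its left, z up, the work surface at z = 0. Lengths are in m, angles in degrees, forces in N, time in s.
With the tool pointing down it reaches from about 0.3 to 0.75 m from the base axis. Payload 8.5 kg.
Tool frame: the origin (TCP) lies between the finger pads; the fingertips stand env.finger_overhang ahead of it and the grasp point (between the pads) lies 2 mm behind it (env.finger_overhang is the distance from the TCP to the fingertips, in m); z points along the fingers, y is the line along which they close (so a half turn about z gives the same grasp; the last joint's range is limited). The gripper opens to 85 mm and grips with 20 to 120 N. Pads are 22 mm wide; open, the fingers measure 114 mm over their backs; the gripper's body (76 mm by 85 mm) begins 54 mm behind the grasp point. The pads swing forward as they close: fully open they stand 13 mm farther back than shut.
Start: joints at [-82.179, 21.807, 74.336, -0, 83.858, -12.336], TCP at [0.19, -0.516, 0.211] pointing down, gripper open.
Joint ranges: [-178.18, 178.18], [-50.72, 133.34], [12.68, 142.11], [-81.47, 261.47], [9.98, 163.14], [-165.26, 165.26]. Speed limits (degrees/s): [136.94, 136.94, 180, 180, 180, 180].

INTERFACE

Orientations are given as a 3x3 rotation matrix whose columns are the frame's x, y, z axes.
In Python, from rig import env gives the robot as it stands. The module is installed in compiled form; this text tells all that it offers.
- The arm moves only by the tool jog_arm, never from a script. Its arguments are lists of equal length, an entry for each row: "hand": the finger opening in m, from 0 to 0.0854; "travel": the shift along the world's x, y, z in m, a list of three; "yaw": the turn about the world's z in rad. A call has exactly 5 rows; each row shifts and turns the commanded pose from where the row before left it; what a row does not reach is not made up. A row lasts 1/8 s, in which the tool goes at most 62.5 mm and 10.7 degrees, less where a joint would pass 70% of its speed; a pose out of reach is approached as far as the arm can. A call is refused whole if a number of a shift passes 0.0625 or a number of a turn 0.188, either way. A call with a gripper value outside its range is refused whole. The fingers move at their own pace and stop on an object; "grip_force" is the grip in N (left out, the last holds). Time passes only in rows, so rows that do not move let the fingers close, or fill a call up. It gives the time, the measured TCP pose, the force, the opening and the grip force at its end, in the units of the state.
- env.observe(): the state, without advancing time (a new reading comes with each control period).
- env.get_image(name): name is "side" or "top"; returns the picture (400x640x3 uint8, red, green, blue); there is no depth.
- env.calibration(name): a dict with "fx", "fy", "cx", "cy" (pixels), "k1" (the pictures are not rectified: a ray, as slopes to the right and down, at radius r is drawn at 1 + k1 r^2 times it, then the intrinsics apply), "position" and "rotation" of the camera in the world. Camera axes: x right, y down, z forward; pixel columns grow to the right and rows downward; lengths in m; the calibration is good to about 2 mm. A picture is of the moment at which its call begins. calibration takes no time and is no camera call.
- env.close_job(): hands the job in; it is judged then, once.
The state is a dict: "time_s": time; "q": joint angles; "qvel": joint speeds; "joint_efforts": joint torques, N m; "position": TCP position; "tool_rot": TCP orientation; "ft_force": force on the tool from outside, world axes, zero at the start; "wrist_torque": the same for the moment, N m; "grip_width": finger opening in m; "gripper_force": force on a finger pad.
Only numpy, scipy, OpenCV 4.12 (cv2) and the standard library are available. Lean on these libraries where they do the work, as an engineer would, in place of code of your own. Each camera call takes 0.05 s, during which the arm holds its last target. There are 200 camera calls.

## Working session

There is one attempt and no reset: what is moved stays moved. The work goes in short steps, Python scripts to look and compute and a tool call to move; the robot and the scene stay as the last step left them, time stands still between calls to the robot, and variables do not carry over. Pictures are saved under pics/ and viewed, at most 10 in all, crops included, and the job is handed in when it is done.

Besides the shell and the picture viewer there is one more tool, called by a JSON object that holds its "method" and its "body", one argument or row to a line. jog_arm: Moves the arm, as the interface text tells. Its arguments: {"type":"object","properties":{"hand":{"type":"array"},"travel":{"type":"array"},"yaw":{"type":"array"},"grip_force":{"type":"number"}},"required":["hand","travel","yaw"]}

```bash
mkdir -p pics; cat > h.py <<'E'
import numpy as np, cv2
from rig import env
def ray(cam,u,v):
    c=env.calibration(cam); K=np.array([[c['fx'],0,c['cx']],[0,c['fy'],c['cy']],[0,0,1.]])
    p=cv2.undistortPoints(np.array([[[u,v]]],float),K,np.array([c['k1'],0,0,0.]))[0,0]
    return np.array(c['position']),np.array(c['rotation'])@np.array([p[0],p[1],1])
def onz(cam,u,v,z):
    o,d=ray(cam,u,v); return o+d*(z-o[2])/d[2]
E
python3 - <<'E'
from h import *
for n in('top','side'):
    im=env.get_image(n); cv2.imwrite(f'pics/{n}0.png',im[:,:,::-1]); c=env.calibration(n);print(n,c)
print(env.finger_overhang,env.observe())
E
```

```text
top {'fx': 399.8668496298614, 'fy': 399.8668496298614, 'cx': 321.63696998999416, 'cy': 197.5905218835809, 'k1': -0.08360849311008912, 'position': array([0.3787807 , 0.01646307, 1.22282912]), 'rotation': array([[ 0.00269293, -0.99689494,  0.07869707],
       [-0.99998187, -0.00226069,  0.00558106],
       [-0.00538582, -0.07871067, -0.99688295]])}
side {'fx': 433.07657646587995, 'fy': 433.07657646587995, 'cx': 323.09516211589596, 'cy': 199.50970150423916, 'k1': -0.04574180367920886, 'position': array([ 0.1990095 , -1.01115812,  0.91552072]), 'rotation': array([[ 9.62254925e-01, -1.66182877e-01,  2.15519630e-01],
       [-2.72149017e-01, -5.85805292e-01,  7.63391821e-01],
       [-6.10109344e-04, -7.93230995e-01, -6.08920534e-01]])}
0.017 {'time_s': 0.1, 'q': array([-8.21806946e+01,  2.18371458e+01,  7.43793355e+01, -5.87740980e-04,
        8.38602582e+01, -1.23363451e+01]), 'qvel': array([-0.01759881, -0.04443915, -0.19230715,  0.00727118,  0.04103387,
       -0.13119506]), 'joint_efforts': array([ 3.22001026e-03, -4.49223876e+01, -2.31655508e+01, -1.84771020e-04,
        3.64260071e-03,  1.85157216e-05]), 'position': array([ 0.18946282, -0.51601873,  0.21077973]), 'tool_rot': array([[ 9.38759664e-01,  3.44572571e-01, -1.92323151e-04],
       [ 3.44572514e-01, -9.38758769e-01,  1.32551690e-03],
       [ 2.76191721e-04, -1.31061107e-03, -9.99999103e-01]]), 'ft_force': array([-0.71607927, -0.70283116,  0.06670208]), 'wrist_torque': array([ 0.00554166, -0.01525116, -0.02800309]), 'gripper_force': 0.0, 'grip_width': 0.08590321362327345}
```

View pics/top0.png

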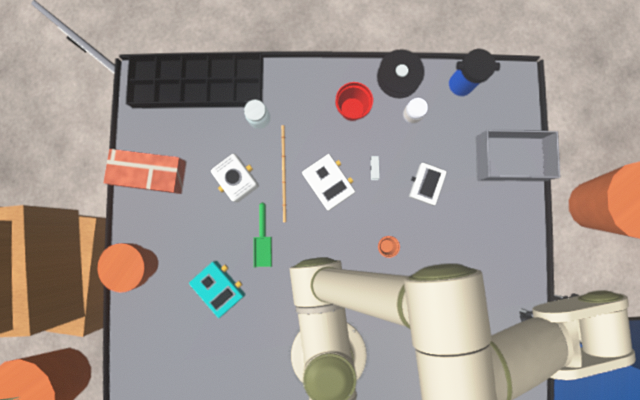

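View pics/side0.png

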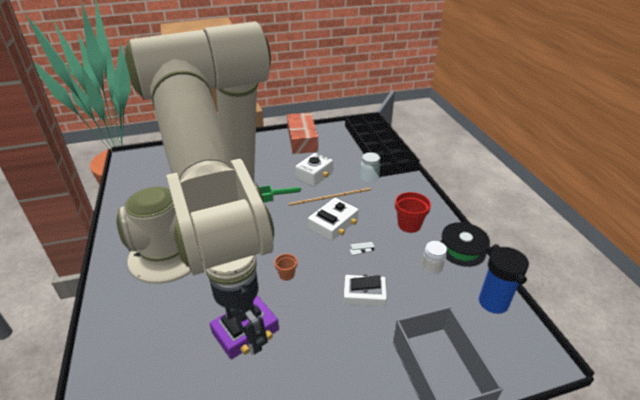

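Top view: the white switch box is at (428,184), the white valve box at (328,181) and the pump box at (233,178). There are two look-alikes: a turquoise box at (217,288), and a purple box seen in the side view at (245,328). Both have the wrong colour, so the white valve box is the one meant. I'll confirm this in an enlarged crop and measure the black parts.

```bash
python3 - <<'E'
from h import *
im=cv2.imread('pics/top0.png'); cv2.imwrite('pics/crop.png',cv2.resize(im[145:215,200:460],None,fx=3,fy=3,interpolation=cv2.INTER_CUBIC))
g=im.max(2); hsv=cv2.cvtColor(im,cv2.COLOR_BGR2HSV)
roi=np.zeros_like(g); roi[145:215,200:460]=1
def blobs(m,amin,zs,tag):
    for c in cv2.findContours(m,cv2.RETR_EXTERNAL,cv2.CHAIN_APPROX_NONE)[0]:
        if cv2.contourArea(c)<amin: continue
        (u,v),wh,_=cv2.minAreaRect(c); z=zs(u)
        P=np.array([onz('top',*p,z)[:2] for p in c[:,0].astype(float)],np.float32)*1000
        (x,y),(w,h),a=cv2.minAreaRect(P); print(tag,np.round([u,v,x,y,w,h,a],1),'z',z)
blobs(((g<75)&(roi>0)).astype(np.uint8),15,lambda u:.076 if u<270 else .061 if u<380 else .051,'black')
blobs(((g>165)&(roi>0)).astype(np.uint8),300,lambda u:.06 if u<270 else .045 if u<380 else .032,'white')
blobs(((hsv[...,1]>100)&(roi>0)).astype(np.uint8),6,lambda u:.03,'brass')
E
```

```text
black [232.  176.5 530.3 283.5  32.4  29.4   1.2] z 0.076
black [ 430.5  183.1  514.8 -300.    32.9   72.2   71.7] z 0.051
white [ 3.725e+02  1.795e+02  5.271e+02 -1.283e+02  2.075e+02  5.167e+02
  1.000e-01] z 0.045
white [2.425e+02 1.795e+02 5.247e+02 2.577e+02 2.055e+02 2.556e+02 2.000e-01] z 0.06
brass [261.5 208.5 439.8 203.1  33.1  15.1   0.8] z 0.03
brass [220.4 188.9 498.6 328.7  16.1   7.5  34.8] z 0.03
brass [350.  180.  526.1 -61.9  12.8   8.6  44.8] z 0.03
brass [248.6 167.7 563.1 244.2  16.6  12.2  27.3] z 0.03
brass [338.  162.5 579.2 -25.9  15.   10.7  44.7] z 0.03
brass [283.5 179.5 528.  138.1 209.3   6.2   1.8] z 0.03
```

View pics/crop.png

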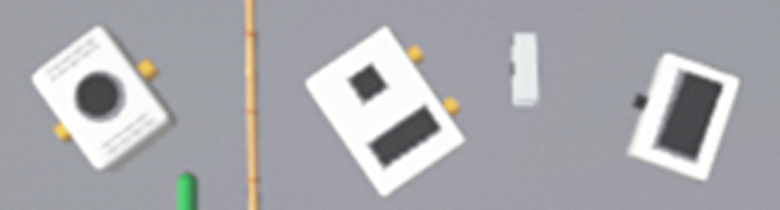

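The crop confirms it. The white valve box has stubs on its right side. Its bar key is at about (335,190) in the full picture and its square key at (322,172). The gland is on the switch box's left side, so +x points up in the image and the raised rocker end is the upper one. I'll refine these positions.

```bash
python3 - <<'E'
from h import *
g=cv2.imread('pics/top0.png').max(2); s=4
def rect(m,z,off,amin,tag):
    for c in cv2.findContours(m.astype(np.uint8),cv2.RETR_EXTERNAL,cv2.CHAIN_APPROX_NONE)[0]:
        if cv2.contourArea(c)<amin*s*s: continue
        P=np.array([onz('top',*((p+.5)/s-.5+off),z)[:2] for p in c[:,0].astype(float)],np.float32)*1000
        print(tag,np.round(np.array(sum([list(t) if isinstance(t,tuple) else [t] for t in cv2.minAreaRect(P)],[])),1))
for nm,u0,u1,zt,zb in(('pump',205,262,.076,.06),('valve',298,362,.061,.045),('switch',405,450,.051,.032)):
    r=cv2.resize(g[146:214,u0:u1],None,fx=s,fy=s,interpolation=cv2.INTER_CUBIC); off=np.array([u0,146])
    rect(r<140,zt,off,30,nm+' black')
    rect(r>205,zb,off,300,nm+' white')
E
```

```text
pump black [530.6 282.5  42.5  42.6   0. ]
pump white [527.6 290.8 117.5  97.5  37. ]
valve black [492.6 -14.2  27.4  66.4  33.9]
valve black [544.8  21.8  27.   27.1  34.1]
valve white [523.3  -0.  139.7 114.   34.7]Traceback (most recent call last):
  File "<stdin>", line 10, in <module>
  File "<stdin>", line 6, in rect
  File "h.py", line 8, in onz
    o,d=ray(cam,u,v); return o+d*(z-o[2])/d[2]
        ~~~^^^^^^^^^
  File "h.py", line 4, in ray
    c=env.calibration(cam); K=np.array([[c['fx'],0,c['cx']],[0,c['fy'],c['cy']],[0,0,1.]])
ValueError: time passes only in moves, steps and waits
```

{"method": "jog_arm", "body": {
  "hand": [0, 0, 0, 0, 0],
  "travel": [
    [0.03, 0.02, 0],
    [0.035, 0.02, 0],
    [0.035, 0.02, 0],
    [0.035, 0.02, 0],
    [0.035, 0.02, 0]
  ],
  "yaw": [-0.13, -0.13, -0.13, -0.13, -0.15],
  "grip_force": 40
}}

```text
time_s: 0.72
position: [0.3605, -0.4154, 0.211]
tool_rot: [[0.948, -0.317, -0.0], [-0.317, -0.948, 0.001], [-0.001, -0.001, -1.0]]
ft_force: [0.3, 0.2, 0.5]
grip_width: 0.0002
gripper_force: 0.0
```

{"method": "jog_arm", "body": {
  "hand": [0, 0, 0, 0, 0],
  "travel": [
    [0.04, 0.022, 0],
    [0.04, 0.022, 0],
    [0.04, 0.022, 0],
    [0.04, 0.022, 0],
    [0.026, 0.018, 0]
  ],
  "yaw": [0, 0, 0, 0, 0]
}}

```text
time_s: 1.35
position: [0.5469, -0.309, 0.2107]
tool_rot: [[0.95, -0.312, -0.001], [-0.312, -0.95, 0.001], [-0.001, -0.0, -1.0]]
ft_force: [0.2, 0.6, -0.7]
grip_width: -0.0001
gripper_force: 0.0
```

{"method": "jog_arm", "body": {
  "hand": [0, 0, 0, 0, 0],
  "travel": [
    [0, 0, -0.03],
    [0, 0, -0.03],
    [0, 0, -0.03],
    [0, 0, -0.01],
    [0, 0, 0]
  ],
  "yaw": [0, 0, 0, 0, 0]
}}

```text
time_s: 1.98
position: [0.5455, -0.3103, 0.1113]
tool_rot: [[0.95, -0.313, -0.0], [-0.313, -0.95, 0.0], [-0.001, -0.0, -1.0]]
ft_force: [0.4, 0.6, 0.9]
grip_width: 0.0
gripper_force: 0.0
```

```bash
python3 - <<'E'
from h import *
a=env.get_image('top');b=env.get_image('side')
f=lambda i,u,v:cv2.resize(i[v:v+110,u:u+120,::-1],None,fx=3.3,fy=3.3,interpolation=cv2.INTER_CUBIC)
cv2.imwrite('pics/r1.png',np.hstack([f(a,370,130),f(b,310,210)]))
o=env.observe();print(o['time_s'],o['position'],o['tool_rot'][:,1],o['ft_force'])
E
```

```text
2.075 [ 0.54597181 -0.31067064  0.11252559] [-3.12856190e-01 -9.49800230e-01  7.26375227e-04] [-0.7251911  -0.24070497  0.0973382 ]
```

View pics/r1.png

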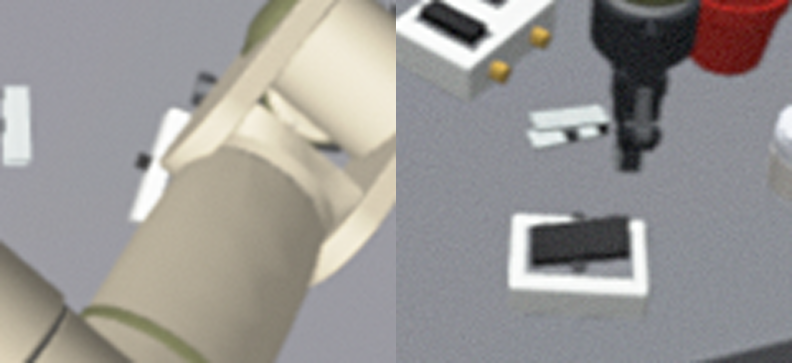

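The side view shows the rocker's far end, on the right of the crop, raised, with the fingertip over it. Now pressing.

{"method": "jog_arm", "body": {
  "hand": [0, 0, 0, 0, 0],
  "travel": [
    [0, 0, -0.02],
    [0, 0, -0.015],
    [0, 0, -0.005],
    [0, 0, -0.004],
    [0, 0, -0.003]
  ],
  "yaw": [0, 0, 0, 0, 0]
}}

```text
time_s: 2.7
position: [0.5457, -0.3105, 0.0646]
tool_rot: [[0.95, -0.313, 0.001], [-0.313, -0.95, -0.001], [0.001, 0.0, -1.0]]
ft_force: [1.0, 0.3, 0.1]
grip_width: -0.0
gripper_force: 0.0
```

{"method": "jog_arm", "body": {
  "hand": [0, 0, 0, 0, 0],
  "travel": [
    [0, 0, -0.001],
    [0, 0, -0.001],
    [0, 0, 0],
    [0, 0, 0],
    [0, 0, 0]
  ],
  "yaw": [0, 0, 0, 0, 0]
}}

```text
time_s: 3.32
position: [0.5456, -0.3103, 0.0624]
tool_rot: [[0.95, -0.313, 0.0], [-0.313, -0.95, -0.0], [0.0, 0.0, -1.0]]
ft_force: [0.4, 0.2, 0.5]
grip_width: 0.0
gripper_force: 0.0
```

{"method": "jog_arm", "body": {
  "hand": [0, 0, 0, 0, 0],
  "travel": [
    [0, 0, -0.001],
    [0, 0, -0.001],
    [0, 0, 0],
    [0, 0, 0],
    [0, 0, 0]
  ],
  "yaw": [0, 0, 0, 0, 0]
}}

```text
time_s: 3.95
position: [0.5455, -0.3103, 0.0604]
tool_rot: [[0.95, -0.313, 0.0], [-0.313, -0.95, -0.0], [0.0, 0.0, -1.0]]
ft_force: [-0.5, -0.0, -0.6]
grip_width: 0.0002
gripper_force: 0.0
```

```bash
python3 - <<'E'
from h import *
b=env.get_image('side')
cv2.imwrite('pics/r2.png',cv2.resize(b[220:320,310:430,::-1],None,fx=5,fy=5,interpolation=cv2.INTER_CUBIC))
E
```

```text
(no output)
```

View pics/r2.png

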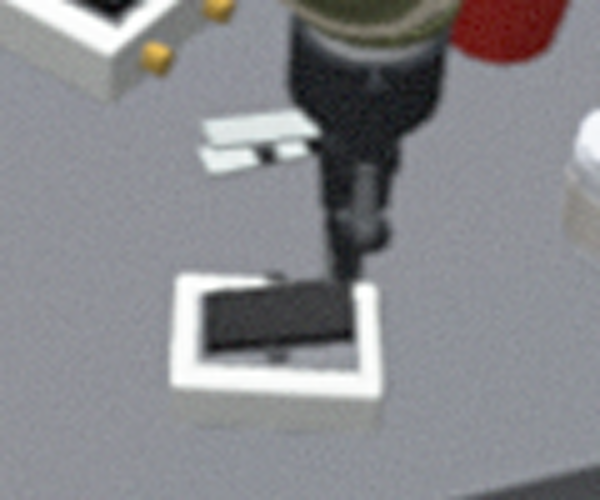

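The rocker hasn't tipped: the finger appears to be beside or above its far edge. Checking the geometry.

```bash
python3 - <<'E'
from h import *
o=env.observe();print(o['position'])
p=lambda u,v:(310+(u+.5)/5-.5,220+(v+.5)/5-.5)
def proj(X,cam='side'):
    c=env.calibration(cam);R=np.array(c['rotation']).T;d=R@(np.array(X)-c['position']);s=d[:2]/d[2];k=1+c['k1']*(s@s)
    u=c['fx']*s[0]*k+c['cx'];v=c['fy']*s[1]*k+c['cy'];return np.round([(u-310)*5,(v-220)*5],0)
print('tip proj',proj(o['position']+[0,0,-.017]),proj(o['position']))
for n,(u,v),z in(('topR',(352,283),.06),('topL',(205,293),.042),('botR',(354,333),.06),('botL',(205,348),.042),
  ('boxTL',(178,277),.032),('boxTR',(380,285),.032),('boxBR',(382,392),.032),('boxBL',(172,385),.032)):
    print(n,np.round(onz('side',*p(u,v),z)*1000,1))
a=cv2.imread('pics/top0.png').max(2)
for n,(u,v) in (('TL',(668,53)),('TR',(738,80)),('BR',(706,181)),('BL',(628,153))): print('top box',n,np.round(onz('top',200+(u+.5)/3-.5,145+(v+.5)/3-.5,.032)*1000,1))
for n,(u,v),z in (('TL',(681,69),.06),('TR',(723,82),.06),('BR',(699,162),.042),('BL',(657,151),.042)): print('top rocker',n,np.round(onz('top',200+(u+.5)/3-.5,145+(v+.5)/3-.5,z)*1000,1))
E
```

```text
[ 0.54552989 -0.31032231  0.06034653]
tip proj [337. 321.] [339. 299.]
topR [ 555.9 -299.6   60. ]
topL [ 484.8 -269.7   42. ]
botR [ 544.1 -332.1   60. ]
botL [ 472.6 -306.    42. ]
boxTL [ 477.6 -246.1   32. ]
boxTR [ 581.7 -281.9   32. ]
boxBR [ 554.5 -351.3   32. ]
boxBL [ 451.2 -316.9   32. ]
top box TL [ 580.4 -280.9   32. ]
top box TR [ 553.3 -351.7   32. ]
top box BR [ 451.3 -316.9   32. ]
top box BL [ 479.2 -238.7   32. ]
top rocker TL [ 559.8 -286.5   60. ]
top rocker TR [ 547.1 -328.    60. ]
top rocker BR [ 469.5 -307.4   42. ]
top rocker BL [ 480.4 -265.5   42. ]
```

```bash
python3 - <<'E'
from h import *
o=env.observe();P=o['position']
b=env.get_image('side')[170:310,320:440,::-1]
b=cv2.convertScaleAbs(cv2.resize(b,None,fx=4,fy=4,interpolation=cv2.INTER_CUBIC),alpha=1.8,beta=10)
c=env.calibration('side');R=np.array(c['rotation']).T
for dz in(.1,.075,.056,.03,0,-.017):
    d=R@(P+[0,0,dz]-c['position']);s=d[:2]/d[2];k=1+c['k1']*(s@s)
    q=(int((c['fx']*s[0]*k+c['cx']-320)*4),int((c['fy']*s[1]*k+c['cy']-170)*4));cv2.circle(b,q,3,(0,0,255),-1)
cv2.imwrite('pics/r3.png',b)
E
```

```text
(no output)
```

View pics/r3.png

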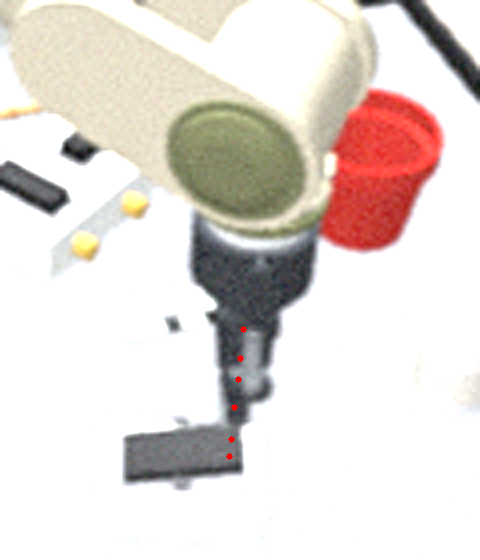

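```bash
python3 - <<'E'
from h import *
def proj(X,cam='side'):
    c=env.calibration(cam);R=np.array(c['rotation']).T;d=R@(np.array(X)-c['position']);s=d[:2]/d[2];k=1+c['k1']*(s@s)
    return np.round([c['fx']*s[0]*k+c['cx'],c['fy']*s[1]*k+c['cy']],1)
P=np.array([.1895,-.516,.2108]);y=np.array([.3446,-.9388,0])
for s in(-.05,.05):print(proj(P+s*y+[0,0,-.004]),proj(P+s*y+[0,0,-.017]))
print('flange-ish',proj(P+[0,0,.14]), 'base',proj([0,0,0]))
for u in(405,):print([np.round(x,3) for x in (onz('side',379.5,275.5,.0434),onz('side',379.5,275.5,.06),onz('side',379.5,275.5,.07))])
o=env.observe();print(o['time_s'],o['ft_force'],o['wrist_torque'],o['joint_efforts'],o['q'])
E
```

```text
[234.5 327.2] [235.3 331.2]
[259.8 364.8] [260.5 368.8]
flange-ish [237.1 295.1] base [167.2 255.3]
[array([ 0.562, -0.283,  0.043]), array([ 0.556, -0.297,  0.06 ]), array([ 0.551, -0.305,  0.07 ])]
4.05 [0.20062781 0.10264948 0.79413446] [ 0.03093255 -0.02052446  0.02067439] [ 1.14009040e-04 -5.52733898e+01 -2.00013596e+01  1.42079712e-04
  2.96519293e-04 -1.66723407e-05] [-4.04227161e+01  3.71817772e+01  7.34782069e+01  7.83297563e-04
  6.93337814e+01  6.78092603e+01]
```

The picture puts the fingertip in the right x,y but about 28 mm higher than pose minus overhang, in both the start view and now. It has also met no contact. So I'll find the height by touch.

{"method": "jog_arm", "body": {
  "hand": [0, 0, 0, 0, 0],
  "travel": [
    [0, 0, -0.002],
    [0, 0, -0.002],
    [0, 0, -0.002],
    [0, 0, -0.002],
    [0, 0, -0.002]
  ],
  "yaw": [0, 0, 0, 0, 0]
}}

```text
time_s: 4.68
position: [0.5455, -0.3103, 0.0502]
tool_rot: [[0.95, -0.313, -0.0], [-0.313, -0.95, 0.0], [-0.0, -0.0, -1.0]]
ft_force: [-0.2, 0.4, -0.2]
grip_width: -0.0001
gripper_force: 0.0
```

{"method": "jog_arm", "body": {
  "hand": [0, 0, 0, 0, 0],
  "travel": [
    [0, 0, -0.001],
    [0, 0, -0.001],
    [0, 0, -0.001],
    [0, 0, -0.001],
    [0, 0, -0.001]
  ],
  "yaw": [0, 0, 0, 0, 0]
}}

```text
time_s: 5.3
position: [0.5455, -0.3103, 0.0453]
tool_rot: [[0.95, -0.313, -0.0], [-0.313, -0.95, -0.0], [-0.0, 0.0, -1.0]]
ft_force: [-0.9, -0.2, 0.4]
grip_width: 0.0004
gripper_force: 0.0
```

{"method": "jog_arm", "body": {
  "hand": [0, 0, 0, 0, 0],
  "travel": [
    [0, 0, -0.001],
    [0, 0, -0.001],
    [0, 0, -0.001],
    [0, 0, -0.001],
    [0, 0, -0.001]
  ],
  "yaw": [0, 0, 0, 0, 0]
}}

```text
time_s: 5.92
position: [0.5455, -0.3103, 0.0403]
tool_rot: [[0.95, -0.313, -0.0], [-0.313, -0.95, 0.0], [-0.0, 0.0, -1.0]]
ft_force: [0.1, -0.4, -1.0]
grip_width: -0.0002
gripper_force: 0.0
```

```bash
python3 - <<'E'
from h import *
b=env.get_image('side')[200:320,320:440,::-1]
cv2.imwrite('pics/r4.png',cv2.convertScaleAbs(cv2.resize(b,None,fx=4.5,fy=4.5,interpolation=cv2.INTER_CUBIC),alpha=1.7,beta=0))
E
```

```text
(no output)
```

View pics/r4.png

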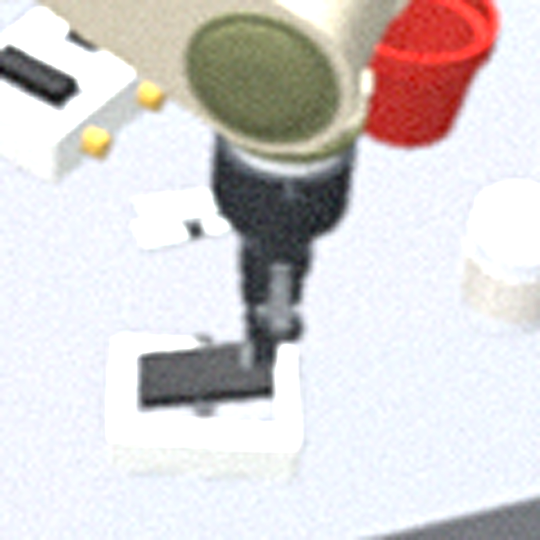

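The finger now overlaps the rocker's raised end, with its tip near (378,281), so contact is close. Continuing in small steps.

{"method": "jog_arm", "body": {
  "hand": [0, 0, 0, 0, 0],
  "travel": [
    [0, 0, -0.001],
    [0, 0, -0.001],
    [0, 0, -0.001],
    [0, 0, -0.001],
    [0, 0, -0.001]
  ],
  "yaw": [0, 0, 0, 0, 0]
}}

```text
time_s: 6.6
position: [0.5457, -0.3105, 0.0355]
tool_rot: [[0.95, -0.313, 0.001], [-0.313, -0.95, -0.001], [0.001, 0.0, -1.0]]
ft_force: [1.9, -0.8, 2.7]
grip_width: 0.0
gripper_force: 1.1
```

```bash
python3 - <<'E'
from h import *
for p in((377.8,281.1),(382,283)):
  for z in(.045,.05,.055,.06,.065):print(p,np.round(onz('side',*p,z),3))
o=env.observe();print(o['position'],o['ft_force'])
E
```

```text
(377.8, 281.1) [ 0.55  -0.302  0.045]
(377.8, 281.1) [ 0.548 -0.306  0.05 ]
(377.8, 281.1) [ 0.546 -0.31   0.055]
(377.8, 281.1) [ 0.544 -0.314  0.06 ]
(377.8, 281.1) [ 0.542 -0.318  0.065]
(382, 283) [ 0.558 -0.311  0.045]
(382, 283) [ 0.556 -0.315  0.05 ]
(382, 283) [ 0.554 -0.319  0.055]
(382, 283) [ 0.552 -0.323  0.06 ]
(382, 283) [ 0.55  -0.327  0.065]
[ 0.54574521 -0.31047651  0.03545195] [ 1.92069724 -0.84836998  2.72891423]
```

Contact at TCP z of about 0.037 (2.7 N). Pressing on.

{"method": "jog_arm", "body": {
  "hand": [0, 0, 0, 0, 0],
  "travel": [
    [0, 0, -0.0015],
    [0, 0, -0.0015],
    [0, 0, -0.0015],
    [0, 0, -0.0015],
    [0, 0, -0.0015]
  ],
  "yaw": [0, 0, 0, 0, 0]
}}

```text
time_s: 7.22
position: [0.5459, -0.3105, 0.028]
tool_rot: [[0.95, -0.313, 0.001], [-0.313, -0.95, -0.001], [0.001, 0.0, -1.0]]
ft_force: [3.7, -1.3, 4.3]
grip_width: -0.0001
gripper_force: 2.1
```

{"method": "jog_arm", "body": {
  "hand": [0, 0, 0, 0, 0],
  "travel": [
    [0, 0, -0.001],
    [0, 0, -0.001],
    [0, 0, -0.001],
    [0, 0, 0],
    [0, 0, 0]
  ],
  "yaw": [0, 0, 0, 0, 0]
}}

```text
time_s: 7.85
position: [0.5458, -0.3105, 0.0255]
tool_rot: [[0.95, -0.313, 0.001], [-0.313, -0.95, -0.001], [0.001, 0.0, -1.0]]
ft_force: [2.9, -0.2, 8.2]
grip_width: -0.0001
gripper_force: 4.3
```

{"method": "jog_arm", "body": {
  "hand": [0, 0, 0, 0, 0],
  "travel": [
    [0, 0, -0.001],
    [0, 0, 0],
    [0, 0, 0],
    [0, 0, 0],
    [0, 0, 0]
  ],
  "yaw": [0, 0, 0, 0, 0]
}}

```text
time_s: 8.48
position: [0.5459, -0.3105, 0.0254]
tool_rot: [[0.95, -0.313, 0.001], [-0.313, -0.95, -0.001], [0.002, 0.001, -1.0]]
ft_force: [1.4, 1.0, 13.6]
grip_width: -0.0001
gripper_force: 6.8
```

It stalls at z 0.0254 with 13.6 N, so the rocker is at its stop. The effective tip height is TCP z + 0.021. Rise and go to the bar key at (0.493, -0.014).

{"method": "jog_arm", "body": {
  "hand": [0, 0, 0, 0, 0],
  "travel": [
    [0, 0, 0.02],
    [0, 0, 0.04],
    [0, 0, 0.04],
    [-0.01, 0.05, 0],
    [-0.01, 0.06, 0]
  ],
  "yaw": [0, 0, 0, 0.17, 0.17]
}}

```text
time_s: 9.1
position: [0.5239, -0.1991, 0.123]
tool_rot: [[1.0, 0.026, -0.003], [0.026, -1.0, 0.001], [-0.003, -0.001, -1.0]]
ft_force: [0.9, -0.2, 0.5]
grip_width: 0.0
gripper_force: 0.0
```

{"method": "jog_arm", "body": {
  "hand": [0, 0, 0, 0, 0],
  "travel": [
    [-0.01, 0.06, 0],
    [-0.01, 0.06, 0],
    [-0.013, 0.06, 0],
    [0, 0.006, 0],
    [0, 0, 0]
  ],
  "yaw": [0.17, 0.17, 0.17, 0.06, 0]
}}

```text
time_s: 9.72
position: [0.4914, -0.0136, 0.1233]
tool_rot: [[0.829, 0.559, -0.003], [0.559, -0.829, 0.0], [-0.002, -0.002, -1.0]]
ft_force: [0.3, -0.3, -0.5]
grip_width: -0.0
gripper_force: 0.0
```

```bash
python3 - <<'E'
from h import *
b=env.get_image('side')[150:320,290:430,::-1]
cv2.imwrite('pics/r5.png',cv2.convertScaleAbs(cv2.resize(b,None,fx=3.5,fy=3.5,interpolation=cv2.INTER_CUBIC),alpha=1.4,beta=0))
E
```

```text
(no output)
```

View pics/r5.png

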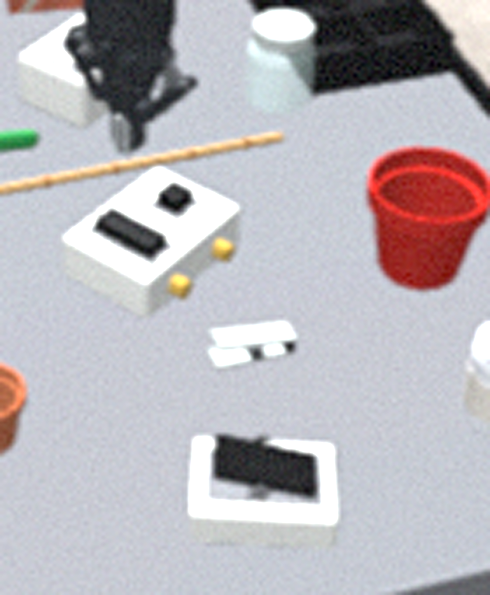

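The rocker is now tipped over: its right end, at about (380,290) in the full picture, is low. The gripper is above the bar key. Descending and pressing.

{"method": "jog_arm", "body": {
  "hand": [0, 0, 0, 0, 0],
  "travel": [
    [0.001, 0, -0.03],
    [0, 0, -0.03],
    [0, 0, -0.015],
    [0, 0, -0.003],
    [0, 0, 0]
  ],
  "yaw": [0, 0, 0, 0, 0]
}}

```text
time_s: 10.4
position: [0.4936, -0.0149, 0.046]
tool_rot: [[0.831, 0.557, -0.0], [0.557, -0.831, -0.0], [-0.0, -0.0, -1.0]]
ft_force: [0.6, -0.1, -0.2]
grip_width: 0.0002
gripper_force: 0.0
```

{"method": "jog_arm", "body": {
  "hand": [0, 0, 0, 0, 0],
  "travel": [
    [0, 0, -0.002],
    [0, 0, -0.002],
    [0, 0, -0.002],
    [0, 0, -0.002],
    [0, 0, -0.001]
  ],
  "yaw": [0, 0, 0, 0, 0]
}}

```text
time_s: 11.02
position: [0.4936, -0.0143, 0.0369]
tool_rot: [[0.83, 0.558, 0.0], [0.558, -0.83, -0.0], [0.0, 0.0, -1.0]]
ft_force: [-0.8, -0.8, 4.4]
grip_width: 0.0
gripper_force: 1.9
```

{"method": "jog_arm", "body": {
  "hand": [0, 0, 0, 0, 0],
  "travel": [
    [0, 0, -0.002],
    [0, 0, -0.002],
    [0, 0, -0.001],
    [0, 0, -0.001],
    [0, 0, -0.001]
  ],
  "yaw": [0, 0, 0, 0, 0]
}}

```text
time_s: 11.65
position: [0.4937, -0.0143, 0.0308]
tool_rot: [[0.83, 0.558, 0.001], [0.558, -0.83, -0.0], [0.001, 0.001, -1.0]]
ft_force: [-7.0, 1.7, 26.2]
grip_width: 0.0004
gripper_force: 12.5
```

{"method": "jog_arm", "body": {
  "hand": [0, 0, 0, 0, 0],
  "travel": [
    [0, 0, -0.001],
    [0, 0, -0.001],
    [0, 0, 0],
    [0, 0, 0],
    [0, 0, 0]
  ],
  "yaw": [0, 0, 0, 0, 0]
}}

```text
time_s: 12.28
position: [0.4938, -0.0144, 0.0307]
tool_rot: [[0.83, 0.558, 0.003], [0.558, -0.83, -0.001], [0.002, 0.002, -1.0]]
ft_force: [-10.3, 2.0, 38.9]
grip_width: 0.0002
gripper_force: 19.3
```

The bar key stops hard at z 0.0307 and is home. Next the pump button at (0.531, 0.2825).

{"method": "jog_arm", "body": {
  "hand": [0, 0, 0, 0, 0],
  "travel": [
    [0, 0, 0.02],
    [0, 0, 0.04],
    [0, 0, 0.05],
    [0.005, 0.04, 0],
    [0.008, 0.05, 0]
  ],
  "yaw": [0, 0, 0, 0, 0]
}}

```text
time_s: 12.9
position: [0.5067, 0.0762, 0.1381]
tool_rot: [[0.831, 0.556, 0.001], [0.556, -0.831, -0.0], [0.001, 0.001, -1.0]]
ft_force: [0.4, -0.1, -0.6]
grip_width: -0.0004
gripper_force: 0.0
```

{"method": "jog_arm", "body": {
  "hand": [0, 0, 0, 0, 0],
  "travel": [
    [0.008, 0.06, 0],
    [0.008, 0.06, 0],
    [0.008, 0.06, 0],
    [0, 0.027, 0],
    [0, 0, 0]
  ],
  "yaw": [0, 0, 0, 0, 0]
}}

```text
time_s: 13.52
position: [0.5299, 0.2843, 0.137]
tool_rot: [[0.828, 0.56, -0.001], [0.56, -0.828, -0.0], [-0.001, -0.0, -1.0]]
ft_force: [-0.1, -0.4, 0.7]
grip_width: 0.0001
gripper_force: 0.0
```

```bash
python3 - <<'E'
from h import *
b=env.get_image('side')[100:260,260:400,::-1]
cv2.imwrite('pics/r6.png',cv2.convertScaleAbs(cv2.resize(b,None,fx=3.6,fy=3.6,interpolation=cv2.INTER_CUBIC),alpha=1.4,beta=0))
E
```

```text
(no output)
```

View pics/r6.png

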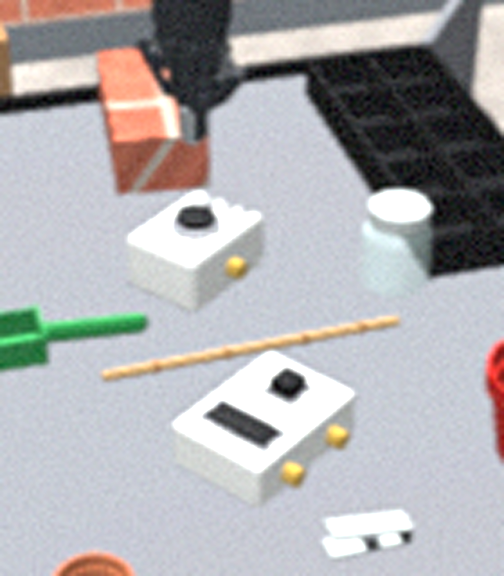

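The bar key is down and the square key is still up. The tip is above the pump button, which is at about (314,160) in the full picture. Pressing.

{"method": "jog_arm", "body": {
  "hand": [0, 0, 0, 0, 0],
  "travel": [
    [0, 0, -0.03],
    [0, 0, -0.03],
    [0, 0, -0.015],
    [0, 0, -0.003],
    [0, 0, -0.002]
  ],
  "yaw": [0, 0, 0, 0, 0]
}}

```text
time_s: 14.2
position: [0.5311, 0.2825, 0.0587]
tool_rot: [[0.83, 0.558, 0.001], [0.558, -0.83, 0.0], [0.001, 0.0, -1.0]]
ft_force: [-0.3, 0.1, -0.1]
grip_width: -0.0001
gripper_force: 0.0
```

{"method": "jog_arm", "body": {
  "hand": [0, 0, 0, 0, 0],
  "travel": [
    [0, 0, -0.002],
    [0, 0, -0.002],
    [0, 0, -0.002],
    [0, 0, -0.002],
    [0, 0, -0.002]
  ],
  "yaw": [0, 0, 0, 0, 0]
}}

```text
time_s: 14.82
position: [0.5307, 0.2828, 0.0479]
tool_rot: [[0.83, 0.558, 0.001], [0.558, -0.83, 0.0], [0.001, 0.0, -1.0]]
ft_force: [-0.6, -0.1, 4.4]
grip_width: 0.0001
gripper_force: 1.9
```

{"method": "jog_arm", "body": {
  "hand": [0, 0, 0, 0, 0],
  "travel": [
    [0, 0, -0.001],
    [0, 0, 0],
    [0, 0, 0],
    [0, 0, 0],
    [0, 0, 0]
  ],
  "yaw": [0, 0, 0, 0, 0]
}}

```text
time_s: 15.45
position: [0.5305, 0.2827, 0.0467]
tool_rot: [[0.83, 0.558, -0.0], [0.558, -0.83, -0.0], [-0.0, -0.0, -1.0]]
ft_force: [1.5, 0.4, 1.5]
grip_width: -0.0002
gripper_force: 0.7
```

{"method": "jog_arm", "body": {
  "hand": [0, 0, 0, 0, 0],
  "travel": [
    [0, 0, -0.001],
    [0, 0, -0.001],
    [0, 0, -0.001],
    [0, 0, 0],
    [0, 0, 0]
  ],
  "yaw": [0, 0, 0, 0, 0]
}}

```text
time_s: 16.08
position: [0.5306, 0.2827, 0.0459]
tool_rot: [[0.83, 0.558, 0.001], [0.558, -0.83, 0.0], [0.001, 0.001, -1.0]]
ft_force: [-3.8, -2.2, 18.7]
grip_width: 0.0
gripper_force: 9.5
```

The button stalls at z 0.0459 with 18.7 N, so it is home. Retreat.

{"method": "jog_arm", "body": {
  "hand": [0, 0, 0, 0, 0],
  "travel": [
    [0, 0, 0.02],
    [0, 0, 0.04],
    [0, 0, 0.05],
    [0, 0, 0],
    [0, 0, 0]
  ],
  "yaw": [0, 0, 0, 0, 0]
}}

```text
time_s: 16.7
position: [0.5298, 0.2825, 0.1528]
tool_rot: [[0.83, 0.558, -0.002], [0.558, -0.83, -0.001], [-0.002, -0.001, -1.0]]
ft_force: [-0.2, -0.3, -0.6]
grip_width: 0.0001
gripper_force: 0.0
```

```bash
python3 - <<'E'
from h import *
b=env.get_image('side')[130:320,260:460,::-1]
cv2.imwrite('pics/r7.png',cv2.convertScaleAbs(cv2.resize(b,None,fx=3.1,fy=3.1,interpolation=cv2.INTER_CUBIC),alpha=1.4,beta=0))
E
```

```text
(no output)
```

View pics/r7.png

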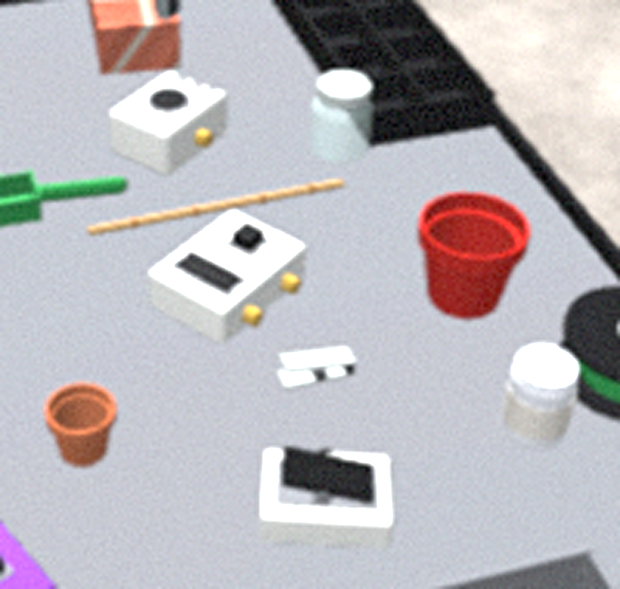

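The rocker is over, the bar key and button are down, the square key is up and the bystanders haven't moved.

```bash
python3 -c "
from rig import env
print(env.close_job())"
```

```text
the job is handed in; nothing more can be done
None
```

I tipped the rocker fully over, then pressed the bar key home, then the pump button, each until it hit its stop; the last picture shows the square key up and the bystanders in view unmoved, and I handed the job in at about 17 s (no verdict was returned).

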